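# Clamp a carved panel face down under the ratchet hold-down

## Robot

A 6-joint arm with a two-finger parallel gripper is mounted at the origin on the work surface. World frame = base frame: x ahead of the robot, y to its left, z up, the work surface at z = 0. Lengths are in m, angles in rad, forces in N, time in s.
With the tool pointing down it reaches from about 0.35 to 1 m from the base axis. Payload 7.1 kg.
Tool frame: the origin (TCP) lies between the finger pads; the fingertips stand 22 mm ahead of it and the grasp point (between the pads) lies 3 mm ahead of it; z points along the fingers, y is the line along which they close (so a half turn about z gives the same grasp; the last joint's range is limited). The gripper opens to 85 mm and grips with 20 to 120 N. Pads are 22 mm wide; open, the fingers measure 114 mm over their backs; the gripper's body (76 mm by 85 mm) begins 54 mm behind the grasp point. The pads swing forward as they close: fully open they stand 13 mm farther back than shut.
Start: joints at [1.126, 0.423, 1.63, -0, 1.089, -0.019], TCP at [0.258, 0.569, 0.253] pointing down, gripper open.
Joint ranges: [-3, 3], [-0.9, 2.11], [0.09, 2.58], [-1.31, 4.45], [0.11, 2.69], [-2.54, 2.54]. Speed limits (rad/s): [2.39, 2.39, 3.01, 3.14, 3.14, 3.14].

## Interface

Orientations are given as a rotation vector (axis times angle).
In Python, from rig import manip gives the robot as it stands. The module is installed in compiled form; this text tells all that it offers. Calls block until the motion is done:
- manip.move_to(position, orientation): joint-space move of the TCP to a pose.
- manip.servo_line(position, orientation=None, rate=0.15): straight line of the TCP; orientation=None keeps the orientation; rate is the mean speed in m/s.
- manip.set_joints(angles): joint-space move.
- manip.command_gripper(opening, f_grip=None): finger opening in m; f_grip is the grip in N (None keeps the last); returns when the fingers have stopped.
- manip.hold(seconds).
- manip.solve_ik(position, orientation): joint angles nearest the present ones, or None.
- manip.camera(name): name is "scene" or "top" or "wrist"; returns a dict with "image" (400x640x3 uint8, red, green, blue), "fx", "fy", "cx", "cy" (pixels), "k1" (the pictures are not rectified: a ray, as slopes to the right and down, at radius r is drawn at 1 + k1 r^2 times it, then the intrinsics apply), "cam_to_world" (4x4, takes a point from camera to world coordinates); the wrist camera has in their place "mount" (4x4, takes a point from camera to tool coordinates, whose origin is the TCP and whose axes are the flange's). Camera axes: x right, y down, z forward; pixel columns grow to the right and rows downward; lengths in m; the calibration is good to about 2 mm. A picture is of the moment at which its call begins: read the wrist's pose just before it. There is no depth.
A pose or a line that the arm cannot do raises manip.IKError and nothing moves.
- manip.sign_off(): hands the job in; it is judged then, once.
Readings, each from a call of its own:
- manip.get_time(): time.
- manip.get_joint_positions(): joint angles.
- manip.get_joint_vel(): joint speeds.
- manip.get_tau(): joint torques, N m.
- manip.get_position(): TCP position.
- manip.get_ee_rot(): TCP orientation.
- manip.get_contact_force(): force on the tool from outside, world axes, zero at the start.
- manip.get_torque(): the same for the moment, N m.
- manip.get_width(): finger opening in m.
- manip.get_grip_force(): force on a finger pad.
Only numpy, scipy, OpenCV 4.12 (cv2) and the standard library are available. Lean on these libraries where they do the work, as an engineer would, in place of code of your own. Each camera call takes 0.05 s, during which the arm holds its last target. There are 200 camera calls.

## Task

First raise the foot of the ratchet hold-down at least three teeth and leave it standing on its pawl. Take the carved panel out of the rack, lay it down, take it again flat and set it face down and lengthwise on the rubber bed, centred across it, with its end under at least half of the raised foot's length; then let go, and press the pawl's paddle to let the foot down until it rests on the panel's back. Leave the other things on the bench where they are.

Things in the scene. Friction and masses are not known exactly. Their poses are not given: they have to be found in the camera images.
- press: Fixed ratchet hold-down, grey steel. Origin on the bench; x level along the bed away from its front end (roughly away from the robot), y left, z up. Bed x -175 to +50, y -50 to +50 mm, top 15 mm above the bench, black rubber on x -173 to -3. Its upright spans x -5 to +42, y -45 to +35, up to 122 mm high, and stops a part slid along the bed.
- rail (a joint): Height (m) of the toothed rail with foot and handle: 0 = foot on the empty bed, top stop 0.064. Let go, it drops until the pawl catches a tooth, at 0.012, 0.024, 0.036 (three teeth up), 0.048 or 0.060. Lifting takes 6 N plus 60 N per m/s; freed, it sinks by itself at about 0.1 m/s. Resting on the panel it reads 0.020.
- rail_handle (a point): Centre of the wooden cross handle on top of the rail: 20 mm thick along the press's x, 70 mm long along y, 28 mm high; with the rail down its centre is 154 mm above the bench, 16 mm beyond the press origin in x. It moves with the rail; pinch it across its thickness from above. The upright below it is 122 mm high.
- foot (a point): Middle of the underside of the steel foot, which reaches from the rail forwards over the bed: its free length is x = -50 to -5 mm in the press frame, 40 mm wide, 18 mm thick. With the rail down it touches the bed.
- pawl (a joint): Pawl angle in rad: 0 = sprung fully into the teeth, 0.35 = fully out. Pushing the paddle down turns it; at about 0.2 or more the rail is free and sinks by itself as long as the paddle is held down. Springs back when let go.
- pawl_paddle (a point): Centre of the top of the pawl's flat paddle, 36 mm along the press's x by 32 mm along y, on the right side of the press (y = -106, x = +16 mm, 83 mm above the bench at rest), 80 mm from the pawl's pivot. Push it down 20 to 26 mm (2 to 5 N) with closed fingers.
- panel_center (a point): Centre of the plain wood carved panel, 150 mm (its y) x 64 mm (its z) x 20 mm (its x), 0.13 kg. The carved face (4 mm relief in a raised border) is its -x side, the flat back +x. It starts standing on a long edge (z up) in the rack's front slot, face towards the robot's side, centre 44 mm above the bench. Face down, x points up.
- rack: Fixed plywood rack, 150 (x) x 170 (y) mm, 12 mm base with origin under its middle; two slots along y at x = -40 and +40 mm, each 23 mm wide between 8 mm walls that rise to 30 mm above the bench.
- mat: Fixed thin grey felt mat, 170 x 170 x 4 mm, origin under its middle: an empty place to lay the panel down.
- blank: Plain wooden board 110 x 56 x 18 mm standing in the rack's rear slot; a bystander. Origin under its middle.
- jar: Amber glass jar with steel lid, 68 mm wide, 95 mm high; a bystander. Origin under its middle.
- mug: White mug, 80 mm wide, 90 mm high; a bystander. Origin under its middle.
- bowl: White bowl, 124 mm wide, 55 mm high; a bystander. Origin under its middle.
- mallet: Wooden mallet lying on the bench near the robot; a bystander.
- spatula: Spatula with dark wooden handle lying on the bench beyond the mat; a bystander.
- brush: Brush with wooden handle lying on the bench at the right; a bystander.
Not all that is in view belongs to the job. Leave any blue look-alike of the part that bears panel_center alone.

How it is judged:
On the way, in this order (a step that is already met when the one before it is completed fails the run):
1. the foot stands at least three teeth up on its pawl, let go (value of joint rail above 0.033 m and contact force between the fingers and rail below 0.2 N), for 0.3 s.
2. the panel lies face down on the bed with its end under the raised foot, let go (angle between panel_center's own x axis and vertical below 0.15 rad and angle between the y axis of panel_center and the x axis of press, either way round below 0.25 rad and y of panel_center in the frame of press between -0.022 and 0.022 m and x of panel_center in the frame of press between -0.102 and -0.06 m and z of panel_center in the frame of press between 0.02 and 0.03 m and value of joint rail above 0.033 m and contact force between the fingers and panel below 0.2 N), for 0.2 s.
At the end, for the whole second after the job is handed in: The panel lies at rest face down (0.15 rad) on the bed, lengthwise (0.25 rad), within 22 mm of its centre line, its centre 60 to 102 mm in front of the press origin; the foot rests on its back (rail below 0.024, over 1 N); the paddle is let go; no bystander shifted over 50 mm (angle between panel_center's own x axis and vertical below 0.15 rad and angle between the y axis of panel_center and the x axis of press, either way round below 0.25 rad and y of panel_center in the frame of press between -0.022 and 0.022 m and x of panel_center in the frame of press between -0.102 and -0.06 m and z of panel_center in the frame of press between 0.02 and 0.03 m and value of joint rail below 0.024 m and contact force between rail and panel above 1 N and value of joint pawl below 0.25 rad and linear speed of panel below 0.02 m/s); the robot touches nothing.
It fails at once if another thing on the bench is shifted more than 50 mm (distance of any of jar, mug, bowl, mallet, spatula, brush, blank from where it was at the start of the episode above 0.05 m).
It also fails if it takes over 72 s, if anything falls off the work surface, if the arm or the gripper's body presses on something with over 40 N, if the wrist force passes 120 N, or if a joint passes its speed limit or range.

## Working session

There is one attempt and no reset: what is moved stays moved. The work goes in short steps, each a Python script; the robot and the scene stay as the last script left them, time stands still between calls to the robot, and variables do not carry over. Pictures are saved under pics/ and viewed, at most 10 in all, crops included, and the job is handed in when it is done.

```bash
ls; mkdir -p pics; cat > h.py <<'E'
import numpy as np, cv2
from rig import manip
from scipy.spatial.transform import Rotation as R
def save(name,img): cv2.imwrite('pics/'+name,img[:,:,::-1])
def ray(c,u,v,T=None):
    T=c['cam_to_world'] if T is None else T
    K=np.array([[c['fx'],0,c['cx']],[0,c['fy'],c['cy']],[0,0,1.]])
    d=np.array([(u-c['cx'])/c['fx'],(v-c['cy'])/c['fy']]); s=d.copy()
    for _ in range(20): s=d/(1+c['k1']*(s@s))
    T=np.array(T); return T[:3,3],T[:3,:3]@np.array([s[0],s[1],1.])
def onz(c,u,v,z,T=None):
    o,d=ray(c,u,v,T); return o+d*(z-o[2])/d[2]
def tri(*rays):
    A=0;b=0
    for o,d in rays:
        d=d/np.linalg.norm(d);P=np.eye(3)-np.outer(d,d);A=A+P;b=b+P@o
    p=np.linalg.solve(A,b)
    res=[np.linalg.norm((np.eye(3)-np.outer(d,d)/(d@d))@(p-o)) for o,d in rays]
    return p,max(res)
def proj(c,p,T=None):
    T=c['cam_to_world'] if T is None else T
    q=np.linalg.inv(T)@np.r_[p,1]; s=q[:2]/q[2]; s=s*(1+c['k1']*(s@s))
    return s*[c['fx'],c['fy']]+[c['cx'],c['cy']]
def wristT(c): # call pose before camera
    T=np.eye(4);T[:3,:3]=R.from_rotvec(manip.get_ee_rot()).as_matrix();T[:3,3]=manip.get_position();return T@np.array(c['mount'])
E
python3 - <<'E'
from h import *
import pickle
d={}
for n in ('scene','top'):
    c=manip.camera(n);d[n]=c;save(n+'0.png',c['image']);print(n,c['fx'],c['k1'],np.round(c['cam_to_world'],3).tolist())
pickle.dump(d,open('c0.pkl','wb'))
print(manip.get_time(),manip.get_ee_rot())
E
```

```text
pics
scene 458.4598964578227 0.008625781660082897 [[0.644, 0.493, -0.585, 1.355], [0.765, -0.422, 0.487, -0.691], [-0.007, -0.761, -0.649, 0.984], [0.0, 0.0, 0.0, 1.0]]
top 429.5541129954229 -0.07771058438007572 [[-0.017, -0.989, 0.148, 0.379], [-1.0, 0.018, 0.01, -0.034], [-0.012, -0.148, -0.989, 1.386], [0.0, 0.0, 0.0, 1.0]]
0.1 [-6.63713755e-01 -3.07036939e+00  2.21123692e-03]
```

View pics/top0.png

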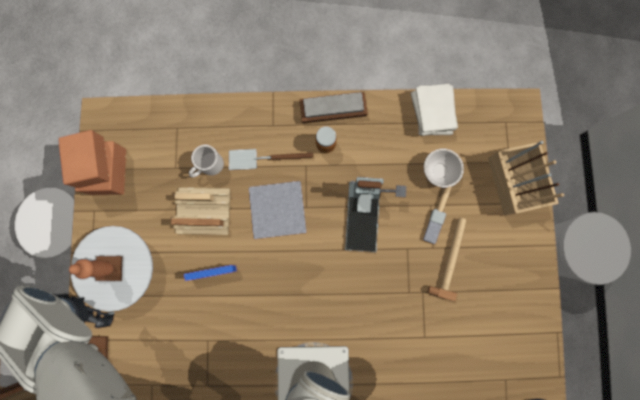

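View pics/scene0.png

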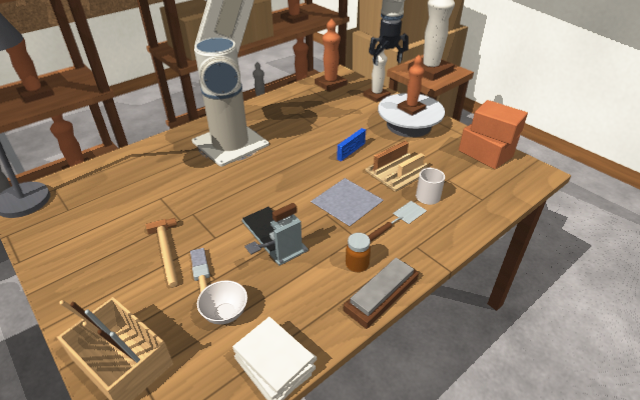

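The top view shows:
- the press bed at (362,220), its handle at (370,184) and its paddle at (400,191)
- the rack at (201,212), with a brown board in its front slot at (195,222) and a light board in its rear slot at (200,195)
- the mat at (277,210)
- a blue look-alike at (210,271)

The candidates for the panel are the brown board (195,222), the light board (200,195) and the blue board (210,271). The brown one fits: it stands in the front slot (robot side) and isn't blue. I'll confirm that with a wrist crop.

```bash
cat >> h.py <<'E'
def down(th):
    """tool down, tool y at world angle th"""
    y=np.array([np.cos(th),np.sin(th),0]);z=np.array([0,0,-1.]);return R.from_matrix(np.c_[np.cross(y,z),y,z]).as_rotvec()
def look(n):
    T=np.eye(4);T[:3,:3]=R.from_rotvec(manip.get_ee_rot()).as_matrix();T[:3,3]=manip.get_position()
    c=manip.camera('wrist');c['cam_to_world']=T@np.array(c['mount']);save(n+'.png',c['image'])
    import pickle;pickle.dump(c,open(n+'.pkl','wb'));return c
E
python3 - <<'E'
from h import *
import pickle
d=pickle.load(open('c0.pkl','rb'));t=d['top']
for n,u,v,z in [('bedfront',362,250,.015),('handle',369,184,.154),('paddle',400,191,.083),('rackc',201,212,.0),('panelL',174,222,.07),('panelR',223,222,.07),('mat',277,210,.004),('mug',207,160,.05),('jar',326,139,.09)]:
    print(n,np.round(onz(t,u,v,z),3))
print(np.round(manip.camera('wrist')['mount'],3))
E
```

```text
bedfront [ 0.407 -0.161  0.015]
handle [ 0.594 -0.175  0.154]
paddle [ 0.583 -0.277  0.083]
rackc [0.539 0.359 0.   ]
panelL [0.501 0.424 0.07 ]
panelR [0.498 0.27  0.07 ]
mat [0.54  0.109 0.004]
mug [0.701 0.33  0.05 ]
jar [ 0.75  -0.053  0.09 ]
[[-0.001 -0.946 -0.324  0.083]
 [ 1.    -0.    -0.002  0.001]
 [ 0.002 -0.324  0.946 -0.12 ]
 [ 0.     0.     0.     1.   ]]
```

```bash
python3 - <<'E'
from h import *
for n,p in [('r1',(.5,.46,.33)),('r2',(.5,.36,.33)),('m1',(.54,.17,.33)),('p1',(.53,-.08,.34)),('p2',(.53,-.18,.34))]:
    manip.move_to(p,down(0.0)); look(n)
print(manip.get_time(),manip.get_joint_positions())
im=lambda n:cv2.imread(f'pics/{n}.png')
cv2.imwrite('pics/rr.png',im('r1'));
cv2.imwrite('pics/pp.png',im('p1'))
E
```

```text
4.2167 [-3.47227410e-01  2.36379909e-01  1.68916131e+00  4.92641643e-04
  1.21662705e+00 -3.48054014e-01]
```

View pics/r1.png

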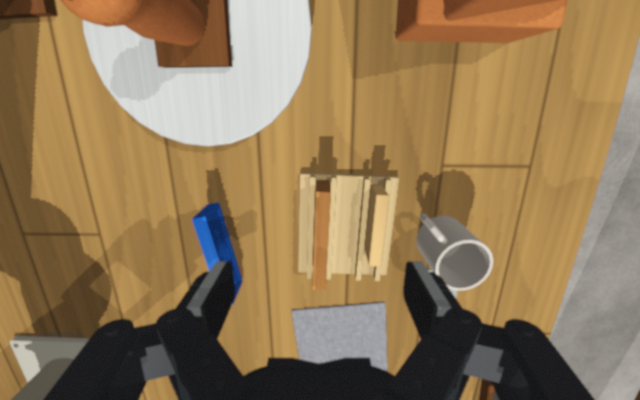

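View pics/p1.png

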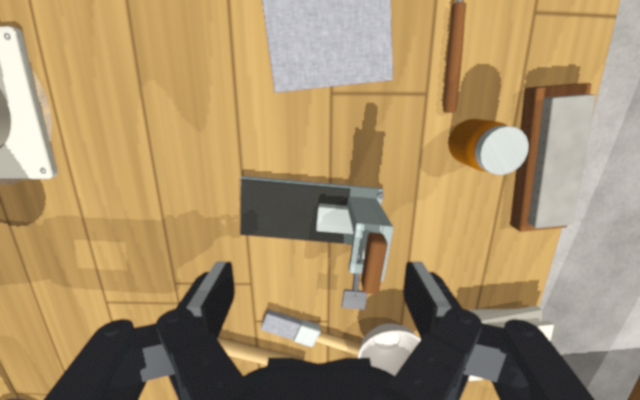

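r1 shows the rack at (348,225). The brown board in the front slot runs from (322,183) to (320,288), the blank is at (380,230) and the blue board is at (217,245). p1 shows the black bed from (242,178) to (352,240), the foot at (333,219), the handle at (374,262) and the paddle at (354,299). I'll enlarge both pairs to confirm.

```bash
python3 - <<'E'
from h import *
import pickle
f=lambda n,x,y,w=150,h=112: cv2.resize(pickle.load(open(n+'.pkl','rb'))['image'][y:y+h,x:x+w],(400,300),interpolation=cv2.INTER_CUBIC)
c2=pickle.load(open('r2.pkl','rb'));c=pickle.load(open('p2.pkl','rb'))
print(proj(c2,np.array([.5,.35,.07])),proj(c,np.array([.55,-.18,.1])),c['fx'],c['k1'])
u=(proj(c2,np.array([.52,.35,.07]))-[75,56]).astype(int);v=(proj(c,np.array([.53,-.20,.1]))-[75,56]).astype(int);print(u,v)
m=np.vstack([np.hstack([f('r1',275,170),f('r2',*np.maximum(u,0))]),np.hstack([f('p1',235,170,200,150),f('p2',v[0]-25,v[1]-19,200,150)])])
save('mont.png',m)
E
```

```text
[318.64521   175.8533439] [334.29821609 172.13133302] 299.9495235205365 -0.0362541628932329
[259 119] [243 131]
```

View pics/mont.png

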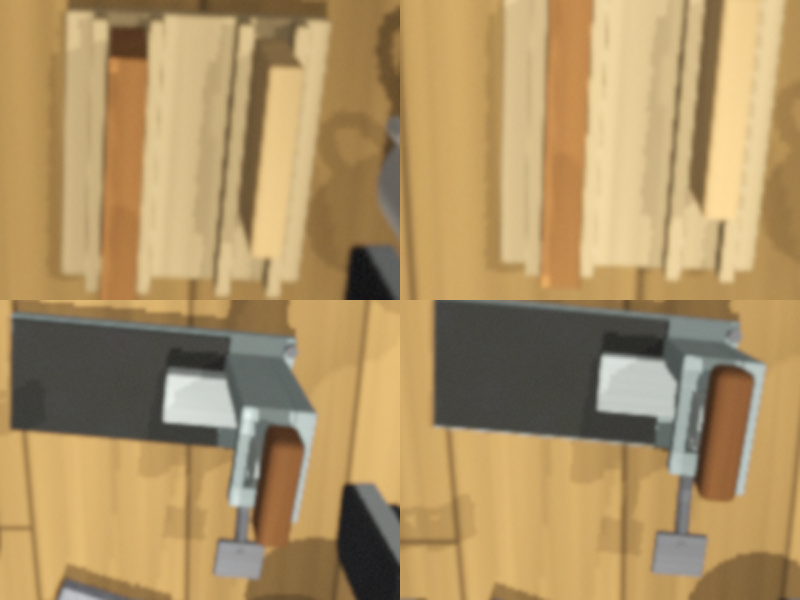

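The crop confirms the brown board in the front slot is the panel. The pale one is the blank. Next I measure by masks and triangulation.

```bash
cat > meas.py <<'E'
from h import *
import pickle
L=lambda n:pickle.load(open(n+'.pkl','rb'))
def blob(c,lo,hi,roi):
    hsv=cv2.cvtColor(c['image'],cv2.COLOR_RGB2HSV);m=cv2.inRange(hsv,lo,hi);k=np.zeros_like(m);x0,y0,x1,y1=roi;k[y0:y1,x0:x1]=255;m&=k
    m=cv2.morphologyEx(m,cv2.MORPH_OPEN,np.ones((3,3)))
    cs,_=cv2.findContours(m,cv2.RETR_EXTERNAL,cv2.CHAIN_APPROX_NONE);cc=max(cs,key=cv2.contourArea)
    return cc,cv2.minAreaRect(cc)
def ends(r): # midpoints of short sides, sorted by row
    b=cv2.boxPoints(r); a=[(b[i]+b[(i+1)%4])/2 for i in range(4)]; l=[np.linalg.norm(b[i]-b[(i+1)%4]) for i in range(4)]
    e=[a[i] for i in (np.argsort(l)[:2])];return sorted(e,key=lambda p:p[1])
E
python3 - <<'E'
from meas import *
def px(n,pts):
    c=L(n);h=cv2.cvtColor(c['image'],cv2.COLOR_RGB2HSV);print(n,[h[y,x].tolist() for x,y in pts])
px('r1',[(321,210),(320,250),(321,186),(335,220),(345,230)])
px('p1',[(372,262),(373,250),(354,300),(333,218),(280,210),(260,220),(300,280)])
px('p2',[(218+180,112+65),(218+140,112+125)])
for n,roi in (('r1',(300,170,340,310)),('r2',(290,60,340,245))):
    c=L(n);cc,r=blob(c,(5,130,100),(14,255,255),roi);print(n,r,np.round(ends(r),1).tolist())
for n,roi in (('p1',(340,215,400,310)),('p2',(350,120,420,230))):
    c=L(n);cc,r=blob(c,(3,120,50),(12,255,255),roi);print(n,'handle',r,np.round(ends(r),1).tolist())
for n,roi in (('p1',(335,285,375,312)),('p2',(335,220,380,260))):
    c=L(n);cc,r=blob(c,(0,0,90),(179,60,255),roi);print(n,'pad',r)
for n,roi in (('p1',(235,170,365,255)),('p2',(225,105,365,190))):
    c=L(n);cc,r=blob(c,(0,0,0),(179,120,85),roi);print(n,'bed',r,cv2.boxPoints(r).round(1).tolist())
for n,roi in (('r1',(280,290,400,360)),('m1',(200,0,450,400))):
    c=L(n);cc,r=blob(c,(100,0,100),(179,60,255),roi);print(n,'mat',r)
E
```

```text
r1 [[15, 154, 179], [14, 154, 172], [13, 156, 88], [20, 87, 221], [20, 91, 214]]
p1 [[13, 152, 158], [14, 156, 149], [120, 2, 159], [60, 7, 212], [26, 25, 71], [18, 17, 73], [19, 126, 215]]
p2 [[19, 129, 201], [120, 2, 147]]Traceback (most recent call last):
  File "<stdin>", line 8, in <module>
  File "meas.py", line 7, in blob
    cs,_=cv2.findContours(m,cv2.RETR_EXTERNAL,cv2.CHAIN_APPROX_NONE);cc=max(cs,key=cv2.contourArea)
                                                                        ~~~^^^^^^^^^^^^^^^^^^^^^^^^
ValueError: max() iterable argument is empty
```

```bash
python3 - <<'E'
from meas import *
E={}
for n,roi in (('r1',(300,170,340,310)),('r2',(290,60,340,245))):
    c=L(n);cc,r=blob(c,(5,138,125),(16,255,255),roi);E[n]=ends(r);print(n,r,np.round(ends(r),1).tolist())
for i in (0,1): print('panel end',[np.round(x,4) for x in tri(*[ray(L(n),*E[n][i]) for n in E])])
E={};P={};
for n,roi in (('p1',(340,215,400,310)),('p2',(350,120,420,230))):
    c=L(n);cc,r=blob(c,(3,135,50),(17,255,255),roi);E[n]=ends(r);print(n,'handle',r,np.round(ends(r),1).tolist())
for i in (0,1): print('handle end',[np.round(x,4) for x in tri(*[ray(L(n),*E[n][i]) for n in E])])
for n,roi in (('p1',(338,287,375,312)),('p2',(335,225,380,260))):
    c=L(n);cc,r=blob(c,(0,0,90),(179,60,255),roi);P[n]=r[0];print(n,'pad',r)
print('paddle',[np.round(x,4) for x in tri(*[ray(L(n),*P[n]) for n in P])])
B={}
for n,roi in (('p1',(235,170,365,255)),('p2',(225,105,365,190))):
    c=L(n);cc,r=blob(c,(0,0,0),(179,90,100),roi);hull=cc[:,0,:]
    B[n]=[hull[np.argmin(hull@np.array([1,1]))],hull[np.argmin(hull@np.array([1,-1]))]];print(n,'bed',r,np.array(B[n]).tolist())
for i in (0,1): print('bed front corner',[np.round(x,4) for x in tri(*[ray(L(n),*B[n][i]) for n in B])])
for n,roi in (('m1',(150,0,500,300)),):
    c=L(n);cc,r=blob(c,(100,0,100),(179,60,255),roi);print(n,'mat',r,[onz(c,*p,.004).round(3).tolist() for p in cv2.boxPoints(r)],onz(c,*r[0],.004))
E
```

```text
r1 ((320.2593688964844, 239.98867797851562), (13.98452377319336, 97.84466552734375), 2.694284439086914) [[322.6000061035156, 191.10000610351562], [318.0, 288.8999938964844]]
r2 ((321.0166015625, 167.96926879882812), (15.273794174194336, 114.38166046142578), 1.7899105548858643) [[322.79998779296875, 110.80000305175781], [319.20001220703125, 225.10000610351562]]
panel end [array([0.5048, 0.4316, 0.0769]), np.float64(0.0002)]
panel end [array([0.4997, 0.2852, 0.0812]), np.float64(0.001)]
p1 handle ((372.568359375, 264.381103515625), (20.007837295532227, 60.88882827758789), 7.275004863739014) [[376.3999938964844, 234.1999969482422], [368.70001220703125, 294.6000061035156]]
p2 handle ((379.3257751464844, 179.26626586914062), (19.234045028686523, 67.18516540527344), 8.29714584350586) [[384.20001220703125, 146.0], [374.5, 212.5]]
handle end [array([ 0.5983, -0.1413,  0.1463]), np.float64(0.0008)]
handle end [array([ 0.5885, -0.2061,  0.1704]), np.float64(0.0)]
p1 pad ((354.4799499511719, 297.6399841308594), (23.4759464263916, 21.77889060974121), 8.13010311126709)
p2 pad ((357.2621154785156, 236.85520935058594), (25.41191864013672, 24.249282836914062), 4.763641834259033)
paddle [array([ 0.5846, -0.2761,  0.0819]), np.float64(0.0003)]
p1 bed ((297.64276123046875, 210.91976928710938), (116.36874389648438, 55.05406188964844), 4.939215660095215) [[242, 179], [241, 233]]
p2 bed ((295.5142822265625, 147.59117126464844), (124.92330932617188, 62.56796646118164), 5.136378765106201) [[236, 112], [236, 173]]
bed front corner [array([ 0.4108, -0.1121,  0.0065]), np.float64(0.0004)]
bed front corner [array([ 0.4038, -0.2017,  0.0124]), np.float64(0.0003)]
m1 mat ((319.8731384277344, 194.56561279296875), (101.75824737548828, 111.2760238647461), 84.02568054199219) [[0.453, 0.185, 0.004], [0.616, 0.202, 0.004], [0.643, 0.038, 0.004], [0.459, 0.016, 0.004]] [0.54275251 0.1149631  0.004     ]
```

Measurements agree with the given sizes:
- **Handle:** about (0.593,-0.174), height about 0.158.
- **Paddle:** (0.585,-0.276,0.082), against 0.083 in the text.
- **Press:** yaw about -0.085, origin about (0.578,-0.171).
- **Panel:** ends are 146 mm apart, top about 0.079 against 0.076, centre about (0.502,0.358).

First step is to lift the rail.

```bash
python3 - <<'E'
from h import *
th=-.085; x,y=.593,-.174
manip.command_gripper(.05,60)
manip.move_to((x,y,.25),down(th)); f0=manip.get_contact_force()
manip.servo_line((x,y,.159),rate=.12); print('down',manip.get_contact_force()-f0)
manip.command_gripper(0.0,60); print('w',manip.get_width(),manip.get_grip_force())
manip.servo_line((x,y,.213),rate=.06); print('up',manip.get_position(),manip.get_contact_force()-f0)
manip.hold(.2); manip.command_gripper(.05); manip.hold(.5); print('rel',manip.get_contact_force()-f0,manip.get_time())
manip.servo_line((x,y,.30),rate=.2)
manip.move_to((.53,-.08,.34),down(0)); look('p3')
manip.move_to((.53,-.18,.34),down(0)); look('p4');print(manip.get_time())
E
python3 - <<'E'
from meas import *
for a,roi in (('p3',(340,200,410,330)),('p4',(340,100,430,260))):
    c=L(a);cc,r=blob(c,(3,135,50),(17,255,255),roi);print(a,r,ends(r))
E
```

```text
down [-0.35495556 -0.57851013 -1.31803645]
w 0.019402408947641336 60.48582956660539
up [ 0.5936423  -0.17413647  0.21238674] [ 5.44218849 -1.48415881 -6.79582527]
rel [-0.32851173 -0.20280394 -1.40159894] 8.6083
10.325
p3 ((391.5, 258.0), (8.0, 11.0), 90.0) [array([397., 258.], dtype=float32), array([386., 258.], dtype=float32)]
p4 ((390.88531494140625, 190.21018981933594), (27.458642959594727, 79.85216522216797), 10.17551040649414) [array([397.9388, 150.9121], dtype=float32), array([383.83182, 229.50829], dtype=float32)]
```

```bash
cat >> h.py <<'E'
def tilt(psi,deg):
    return (R.from_rotvec(-np.radians(deg)*np.array([-np.sin(psi),np.cos(psi),0]))*R.from_rotvec(down(psi))).as_rotvec()
def layTCP(M,psi,deg,clear):
    a=np.radians(90-deg);f=np.array([np.cos(psi),np.sin(psi),0]);z=np.array([0,0,1.])
    g=np.r_[M,.004+clear]+.032*f+.049*(-f*np.cos(a)+z*np.sin(a))+.010*(f*np.sin(a)+z*np.cos(a))
    return g-.003*(f*np.cos(a)-z*np.sin(a))
E
python3 - <<'E'
from h import *
M=(.542,.113)
for psi in (.1,.2):
  for deg in (45,55):
    p=layTCP(M,psi,deg,.002);print(psi,deg,p.round(3),[None if (q:=manip.solve_ik(p+[0,0,dz],tilt(psi,deg))) is None else q.round(2) for dz in (0,.15)])
# panel
x,y,th=.502,.358,-.035
manip.command_gripper(.05,40)
manip.move_to((x,y,.20),down(th)); f0=manip.get_contact_force()
manip.servo_line((x,y,.064),rate=.12); print('down',manip.get_contact_force()-f0)
manip.command_gripper(0.0,50); print('w',manip.get_width(),manip.get_grip_force(),manip.get_contact_force()-f0)
manip.servo_line((x,y,.20),rate=.1); manip.hold(.2); print('up',manip.get_width(),manip.get_contact_force()-f0,manip.get_time())
c=manip.camera('top');save('t1.png',c['image'][140:290,140:340].repeat(4,0).repeat(4,1))
E
```

```text
0.1 45 [0.544 0.113 0.05 ] [None, None]
0.1 55 [0.537 0.113 0.044] [None, None]
0.2 45 [0.544 0.113 0.05 ] [None, None]
0.2 55 [0.537 0.112 0.044] [None, None]
down [ 0.48893756  0.1953305  -0.20604205]
w 0.019466975341904946 49.693917632102966 [-1.01852722  0.95364155  4.81455206]
up 0.019250419175313015 [-0.08236475  0.81004517 -0.99592855] 15.9167
```

```bash
python3 - <<'E'
from h import *
M=np.array((.542,.113))
print('q',manip.get_joint_positions().round(3),manip.get_position())
for deg in (30,45,55):
  for psi in np.arange(-3,3.2,.25):
    p=layTCP(M,psi,deg,.002);q=manip.solve_ik(p,tilt(psi,deg));q2=manip.solve_ik(p+[0,0,.12],tilt(psi,deg))
    if q is not None or q2 is not None: print(deg,psi.round(2),None if q is None else q.round(2),None if q2 is None else q2.round(2))
E
```

```text
q [0.6   0.474 1.688 0.    0.98  0.635] [0.50187271 0.35791445 0.19959222]
30 -2.0 None [ 0.35  0.58  1.67 -0.38  1.29  2.53]
30 -1.75 [ 0.38  0.74  1.75 -0.52  1.02  2.49] [ 0.38  0.55  1.73 -0.47  1.2   2.38]
30 -1.5 [ 0.4   0.71  1.82 -0.64  0.91  2.38] [ 0.4   0.52  1.8  -0.56  1.09  2.23]
30 -1.25 [ 0.41  0.69  1.89 -0.78  0.79  2.28] [ 0.41  0.48  1.86 -0.65  0.96  2.09]
30 -1.0 [ 0.41  0.66  1.95 -0.94  0.66  2.2 ] [ 0.41  0.44  1.93 -0.74  0.82  1.94]
30 -0.75 [ 0.39  0.64  2.02 -1.13  0.53  2.15] [ 0.39  0.41  2.   -0.82  0.67  1.78]
30 -0.5 None [ 0.35  0.38  2.05 -0.87  0.51  1.59]
30 -0.25 None [ 0.3   0.35  2.1  -0.86  0.35  1.32]
30 0.0 None [ 0.24  0.34  2.12 -0.61  0.21  0.81]
30 0.25 None [ 0.16  0.34  2.13  0.27  0.16 -0.34]
30 0.5 [ 0.09  0.61  2.14  2.01  0.22 -2.37] [ 0.09  0.34  2.12  0.8   0.28 -1.14]
30 0.75 [ 0.04  0.62  2.11  1.55  0.33 -2.19] [ 0.04  0.36  2.08  0.89  0.44 -1.48]
30 1.0 [-0.01  0.63  2.06  1.25  0.46 -2.16] [-0.01  0.39  2.03  0.85  0.6  -1.7 ]
30 1.25 [-0.03  0.65  2.    1.03  0.59 -2.19] [-0.03  0.42  1.97  0.78  0.75 -1.87]
30 1.5 [-0.04
[... 500 characters left out ...]
75 None [ 0.53  0.48  2.06 -1.25  0.8   2.29]
45 -0.25 None [0.4  0.41 2.23 4.37 0.47 2.45]
45 0.75 None [-0.08  0.42  2.21  1.7   0.55 -2.38]
45 1.0 None [-0.14  0.45  2.13  1.37  0.72 -2.31]
45 1.25 None [-0.17  0.5   2.03  1.14  0.88 -2.3 ]
45 1.5 None [-0.18  0.54  1.92  0.95  1.04 -2.34]
45 1.75 None [-0.16  0.59  1.81  0.8   1.19 -2.39]
45 2.0 None [-0.12  0.64  1.71  0.67  1.33 -2.47]
55 -1.5 None [ 0.56  0.71  1.71 -0.82  1.39  2.51]
55 -1.25 None [ 0.6   0.66  1.84 -0.98  1.24  2.48]
55 -1.0 None [ 0.62  0.61  1.96 -1.18  1.09  2.49]
55 1.25 None [-0.25  0.58  2.05  1.29  1.02 -2.52]
55 1.5 None [-0.25  0.63  1.92  1.07  1.17 -2.49]
55 1.75 None [-0.22  0.68  1.79  0.9   1.32 -2.5 ]
```

View pics/t1.png

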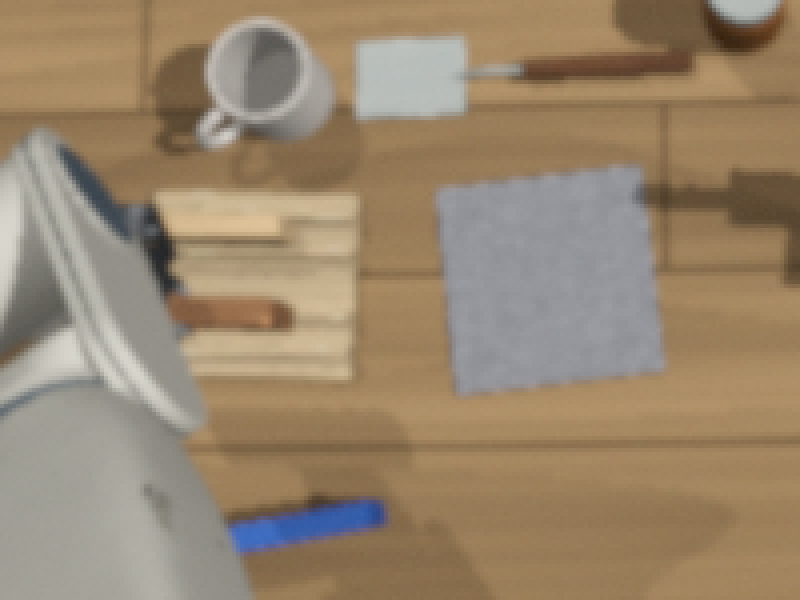

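The crop shows the panel lifted out of the slot at (230,312), with the blank undisturbed at (220,220) and the mat from (440,185) to (660,390). Laying forward isn't reachable, so I'll lay it sideways. First I check how far it can tilt at low height.

```bash
python3 - <<'E'
from h import *
M=np.array((.542,.113))
for deg in (30,35,40,45,50,55):
  for psi in (-1.5,-1.25,-1.0,1.25,1.5,1.65):
    for c in (.002,.01,.02,.03,.04,.06,.09):
      q=manip.solve_ik(layTCP(M,psi,deg,c),tilt(psi,deg))
      if q is not None: print(deg,psi,c,q.round(2));break
E
```

```text
30 -1.5 0.002 [ 0.4   0.71  1.82 -0.64  0.91  2.38]
30 -1.25 0.002 [ 0.41  0.69  1.89 -0.78  0.79  2.28]
30 -1.0 0.002 [ 0.41  0.66  1.95 -0.94  0.66  2.2 ]
30 1.25 0.002 [-0.03  0.65  2.    1.03  0.59 -2.19]
30 1.5 0.002 [-0.04  0.67  1.93  0.86  0.72 -2.25]
30 1.65 0.002 [-0.04  0.69  1.89  0.77  0.8  -2.3 ]
35 -1.5 0.002 [ 0.44  0.74  1.79 -0.7   0.98  2.45]
35 -1.25 0.002 [ 0.45  0.72  1.88 -0.86  0.85  2.38]
35 -1.0 0.002 [ 0.46  0.69  1.96 -1.05  0.72  2.35]
35 1.25 0.002 [-0.08  0.67  2.01  1.17  0.65 -2.36]
35 1.5 0.002 [-0.09  0.7   1.93  0.95  0.78 -2.37]
35 1.65 0.002 [-0.09  0.72  1.88  0.84  0.86 -2.4 ]
40 -1.5 0.002 [ 0.47  0.78  1.77 -0.75  1.05  2.51]
40 -1.25 0.002 [ 0.5   0.75  1.86 -0.92  0.92  2.47]
40 -1.0 0.002 [ 0.5   0.72  1.96 -1.13  0.79  2.47]
40 1.25 0.002 [-0.13  0.71  2.02  1.27  0.72 -2.5 ]
40 1.5 0.002 [-0.13  0.73  1.93  1.02  0.85 -2.48]
40 1.65 0.002 [-0.13  0.75  1.87  0.9   0.93 -2.49]
45 -1.5 0.03 [ 0.51  0.77  1.75 -0.78  1.16  2.53]
45 -1.25 0.01 [ 0.53  0.77  1.85 -0.96  1.    2.53]
45 -1.0 0.02 [ 0.54  0.72  1.96 -1.18  0.87  2.53]
45 1.25 0.04 [-0.17  0.66  2.03  1.28  0.82 -2.52]
45 1.5 0.02 [-0.18  0.73  1.92  1.06  0.94 -2.53]
45 1.65 0.02 [-0.17  0.75  1.86  0.94  1.02 -2.53]
50 -1.5 0.09 [ 0.54  0.72  1.73 -0.79  1.29  2.51]
50 -1.25 0.06 [ 0.57  0.72  1.85 -0.97  1.12  2.52]
50 -1.0 0.06 [ 0.58  0.69  1.96 -1.19  0.97  2.53]
50 1.25 0.09 [-0.21  0.6   2.04  1.27  0.92 -2.5 ]
50 1.5 0.06 [-0.21  0.7   1.92  1.07  1.04 -2.53]
50 1.65 0.06 [-0.2   0.72  1.85  0.95  1.13 -2.53]
55 -1.25 0.09 [ 0.6   0.71  1.83 -1.    1.21  2.53]
```

```bash
python3 - <<'E'
from h import *
M=np.array((.542,.113));psi,deg=1.57,40
manip.servo_line((.502,.358,.26),rate=.15)
o=tilt(psi,deg)
manip.move_to(layTCP(M,psi,deg,.13),o); f0=manip.get_contact_force()
manip.servo_line(layTCP(M,psi,deg,.02),rate=.12); print(manip.get_width(),manip.get_contact_force()-f0)
manip.servo_line(layTCP(M,psi,deg,.001),rate=.05); print(manip.get_contact_force()-f0)
manip.command_gripper(.042); manip.hold(.2)
p=layTCP(M,psi,deg,.001); tz=R.from_rotvec(o).as_matrix()[:,2]
manip.servo_line(p-tz*.10,rate=.1)
manip.servo_line(p-tz*.10+np.array([0,0,.1]),rate=.2)
manip.move_to((.53,.18,.33),down(1.5)); 
look('l1'); manip.move_to((.53,.10,.33),down(1.5)); look('l2');print(manip.get_time())
c=manip.camera('top');save('t2.png',c['image'])
E
python3 - <<'E'
import cv2
a=cv2.imread('pics/l1.png');b=cv2.imread('pics/l2.png');cv2.imwrite('pics/l12.png',cv2.resize(cv2.vconcat([a,b]),(480,600)))
E
```

```text
0.019601375334240976 [-2.13170571 -0.51291171  0.38536928]
[ 0.2664784  -0.08399196 -0.40724984]
24.4083
```

View pics/l12.png

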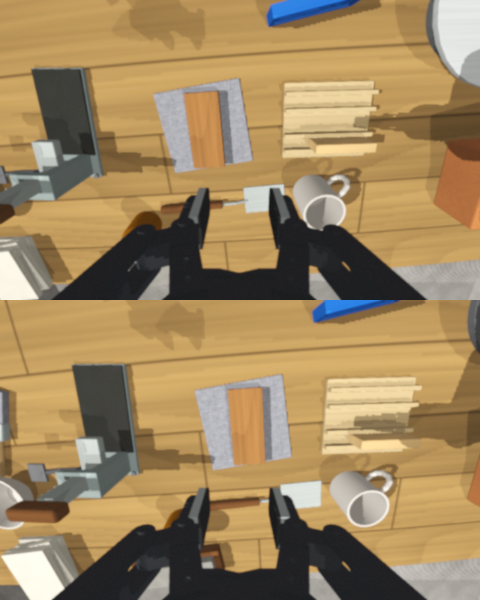

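Both views show the panel lying flat on the mat, plain back up, at (205,128) in the upper half and (247,425) in the lower half. Next I measure it by mask and triangulate its height.

```bash
python3 - <<'E'
from meas import *
c=L('l1');h=cv2.cvtColor(c['image'],cv2.COLOR_RGB2HSV);print(h[170,270],h[220,215],h[170,305],h[200,310])
E_={}
for n,roi in (('l1',(232,110,312,232)),('l2',(285,105,375,225))):
    c=L(n);cc,r=blob(c,(5,125,120),(17,255,255),roi);b=cv2.boxPoints(r);E_[n]=(b,r[0]);print(n,r)
    w=[onz(c,*p,.024) for p in b];print(np.round(w,4).tolist(),onz(c,*r[0],.024).round(4),[np.linalg.norm(w[i]-w[i-1]).round(4) for i in range(4)])
print([np.round(v,4) for v in tri(*[ray(L(n),*E_[n][1]) for n in E_])])
E
```

```text
[ 16 151 206] [ 17 136 152] [114  11 120] [115   9 169]
l1 ((272.5646057128906, 173.319580078125), (101.83938598632812, 44.87602233886719), 84.68545532226562)
[[0.4702, 0.0824, 0.024], [0.4693, 0.1446, 0.024], [0.6196, 0.1439, 0.024], [0.6218, 0.0746, 0.024]] [0.5412 0.1117 0.024 ] [np.float64(0.1517), np.float64(0.0621), np.float64(0.1504), np.float64(0.0693)]
l2 ((329.7132263183594, 168.48477172851562), (101.38455200195312, 44.101924896240234), 85.91438293457031)
[[0.4703, 0.0824, 0.024], [0.4707, 0.1428, 0.024], [0.6201, 0.1471, 0.024], [0.6201, 0.0798, 0.024]] [0.5413 0.1131 0.024 ] [np.float64(0.1498), np.float64(0.0604), np.float64(0.1494), np.float64(0.0673)]
[array([0.5397, 0.1129, 0.0312]), np.float64(0.0001)]
```

```bash
cat >> h.py <<'E'
O=np.array([.578,-.171]);YAW=-.085
def press(x,y,z): 
    c,s=np.cos(YAW),np.sin(YAW);return np.array([O[0]+c*x-s*y,O[1]+s*x+c*y,z])
E
python3 - <<'E'
from h import *
th=np.pi/2; x,y=.515,.1122
po=down(th+YAW)
for p in (press(-.18,0,.15),press(-.18,0,.05),press(-.12,0,.042)): print(manip.solve_ik(p,po) is not None)
manip.command_gripper(.082,40)
manip.move_to((x,y,.12),down(th)); f0=manip.get_contact_force()
manip.servo_line((x,y,.031),rate=.1); print('down',manip.get_contact_force()-f0)
manip.command_gripper(0.0,45); print('w',manip.get_width(),manip.get_grip_force(),manip.get_contact_force()-f0)
manip.servo_line((x,y,.17),rate=.12);manip.hold(.2); print(manip.get_width(),manip.get_contact_force()-f0)
manip.move_to(press(-.185,0,.17),po)
manip.servo_line(press(-.185,0,.053),rate=.12); print(manip.get_time(),manip.get_width(),manip.get_contact_force()-f0)
look('q1'); c=manip.camera('scene');save('s1.png',c['image'])
E
python3 - <<'E'
import cv2
a=cv2.imread('pics/q1.png')[100:400,120:520];b=cv2.imread('pics/s1.png')[150:300,190:390]
cv2.imwrite('pics/q.png',cv2.hconcat([a,cv2.resize(b,(400,300))]))
E
```

```text
True
True
True
down [-0.60046219 -0.98544522 -1.44886029]
w 0.06234614466290277 48.73773157596588 [-1.77430696 -1.37981698  4.26218835]
0.0626726561300487 [-0.84406618 -1.2380127  -1.62319045]
30.9167 0.06268794280935075 [-1.14580332  0.28695091 -1.18752063]
```

View pics/q.png

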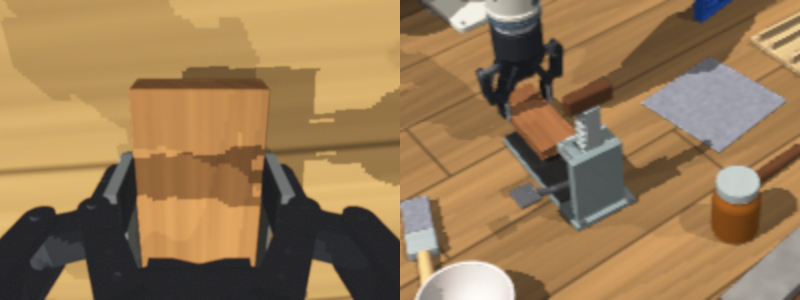

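q.png shows the panel held level, its robot-side end at (200,85) on the left half. On the right half the rail stands raised and the panel (545,125) is over the bed in front of the foot. I'll slide it under and release.

```bash
python3 - <<'E'
from h import *
f0=manip.get_contact_force()
manip.servo_line(press(-.150,0,.053),rate=.06);print(manip.get_contact_force()-f0)
manip.servo_line(press(-.120,0,.053),rate=.06);print(manip.get_contact_force()-f0)
manip.servo_line(press(-.120,0,.0435),rate=.04);print(manip.get_contact_force()-f0)
manip.command_gripper(.084);manip.hold(.6);print(manip.get_contact_force()-f0,manip.get_width())
manip.servo_line(press(-.120,0,.20),rate=.15)
manip.command_gripper(0.0)
manip.move_to(press(-.06,.09,.34),down(YAW)); look('v1');manip.move_to(press(-.06,.0,.34),down(YAW)); look('v2');print(manip.get_time())
E
python3 - <<'E'
import cv2
a,b=[cv2.imread(f'pics/{n}.png')[60:360,140:540] for n in('v1','v2')]
cv2.imwrite('pics/v.png',cv2.hconcat([a,b]))
E
```

```text
[ 0.05851401 -0.06266078  0.97594524]
[-0.73516025 -0.26332446 -1.13860689]
[-0.98836193  0.17444126 -0.10638316]
[-0.47334293  0.1935018   1.79171061] 0.08389428516497544
37.7917
```

View pics/v.png

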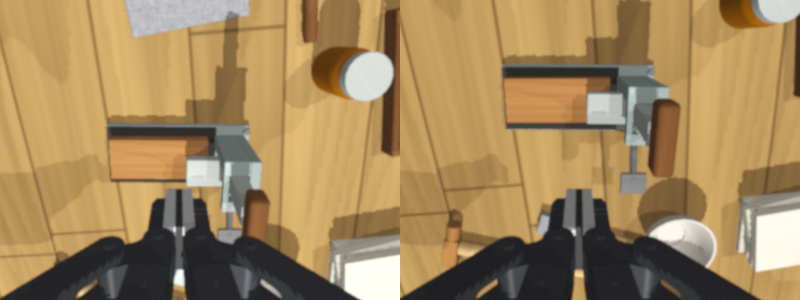

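The panel lies on the bed in both views, at (160,155) on the left and (560,98) on the right, and runs under the raised foot at (203,168) and (605,108). Next I check its position in the press frame and re-measure the paddle.

```bash
python3 - <<'E'
from meas import *
def inP(w):
    c,s=np.cos(YAW),np.sin(YAW);d=np.array(w)[:2]-O;return np.round([c*d[0]+s*d[1],-s*d[0]+c*d[1],w[2]],4)
D={};P={};B={}
for n,roi in (('v1',(230,170,352,260)),('v2',(230,110,352,200))):
    c=L(n);cc,r=blob(c,(5,125,90),(17,255,255),roi);h=cc[:,0,:]
    # left edge corners
    D[n]=[h[np.argmin(h@np.array([1,1]))],h[np.argmin(h@np.array([1,-1]))]]
    cc,r=blob(c,(0,0,0),(179,110,75),roi);k=cc[:,0,:];
    print(n,np.array(D[n]).tolist(),[inP(onz(c,*p,.035)) for p in D[n]])
for i in (0,1): w,e=tri(*[ray(L(n),*D[n][i]) for n in D]);print('corner',inP(w),e.round(4))
c=L('v2');cc,r=blob(c,(0,0,90),(179,60,255),(350,228,390,258));print('pad',r,onz(c,*r[0],.083),inP(onz(c,*r[0],.083)))
E
```

```text
v1 [[251, 197], [250, 237]] [array([-0.1608,  0.0364,  0.035 ]), array([-0.1673, -0.0294,  0.035 ])]
v2 [[245, 138], [247, 182]] [array([-0.1629,  0.0327,  0.035 ]), array([-0.1651, -0.031 ,  0.035 ])]
corner [-0.166   0.0307  0.0178] 0.0011
corner [-0.1683 -0.0333  0.0266] 0.0011
pad ((372.5, 240.5), (25.0, 25.0), 90.0) [ 0.5839724  -0.27451214  0.083     ] [ 0.0147 -0.1026  0.083 ]
```

The panel centre is at about x -0.089, y 0.000 in the press frame, which is inside the window. Next I press the paddle.

```bash
python3 - <<'E'
from h import *
x,y=.5846,-.2755;o=down(np.pi/2+YAW)
manip.move_to((x,y,.30),o)
manip.servo_line((x,y,.115),rate=.15);f0=manip.get_contact_force()
manip.servo_line((x,y,.082),rate=.04);print(manip.get_position(),manip.get_contact_force()-f0)
manip.hold(1.0);print(manip.get_contact_force()-f0)
manip.servo_line((x,y,.125),rate=.08);manip.servo_line((x,y,.34),rate=.2)
manip.move_to(press(-.06,.0,.34),down(YAW)); look('w2');print(manip.get_time())
E
python3 - <<'E'
from meas import *
for n in ('v2','w2'):
    c=L(n);cc,r=blob(c,(3,135,50),(17,255,255),(385,140,435,260));print(n,'handle',r)
a,b=[cv2.imread(f'pics/{n}.png')[60:360,140:540] for n in('v2','w2')]
cv2.imwrite('pics/w.png',cv2.hconcat([a,b]))
E
```

```text
[ 0.58461225 -0.27560292  0.08213676] [ 0.18551755 -3.4672391   2.61115612]
[ 0.02344122 -3.11924142  1.90776899]
46.1167
v2 handle ((403.2038269042969, 201.40939331054688), (29.355276107788086, 84.2132339477539), 4.332313537597656)
w2 handle ((396.22235107421875, 191.69326782226562), (23.3466796875, 69.95341491699219), 4.969740867614746)
```

View pics/w.png

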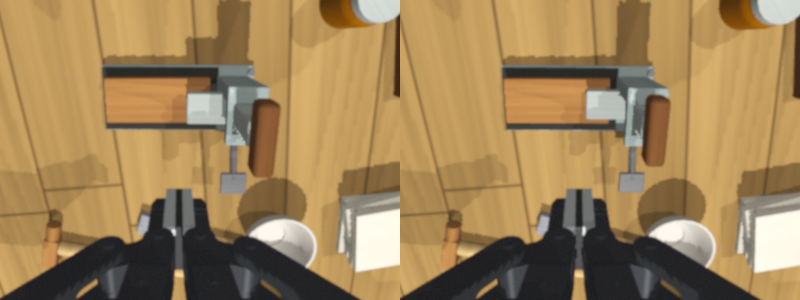

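```bash
python3 - <<'E'
from meas import *
def inP(w):
    c,s=np.cos(YAW),np.sin(YAW);d=np.array(w)[:2]-O;return np.array([c*d[0]+s*d[1],-s*d[0]+c*d[1],w[2]])
manip.move_to(press(-.06,-.06,.34),down(YAW)); look('w3');print(manip.get_time())
for n in ('p2','p4','v2','w2','w3'):
    c=L(n);roi=(350,120,420,235) if n[0]=='p' else (380,100,440,260) 
    if n=='w3': roi=(370,60,440,220)
    cc,r=blob(c,(3,135,50),(17,255,255),roi);e=ends(r)
    for i,yy in ((1,-.035),):
        z=[(inP(onz(c,*e[i],q))[1]-yy) for q in np.linspace(.1,.25,151)];print(n,r[1],'z at y',yy,np.linspace(.1,.25,151)[np.argmin(np.abs(z))].round(3))
E=[ends(blob(L(n),(3,135,50),(17,255,255),roi)[1])[1] for n,roi in (('w2',(380,100,440,260)),('w3',(370,60,440,220)))]
w,e=tri(ray(L('w2'),*E[0]),ray(L('w3'),*E[1]));print(inP(w),e)
E
```

```text
46.5167
p2 (19.234045028686523, 67.18516540527344) z at y -0.035 0.168
p4 (27.458642959594727, 79.85216522216797) z at y -0.035 0.215
v2 (29.355276107788086, 84.2132339477539) z at y -0.035 0.226
w2 (24.672109603881836, 70.21737670898438) z at y -0.035 0.187
w3 (24.93479347229004, 79.45003509521484) z at y -0.035 0.19
[ 0.01393853 -0.03617964  0.18450429] 0.0005323674164548878
```

The handle top reads about 0.187, or rail about 0.020. So the foot was let down fully while the paddle was held and now rests on the panel. The robot is clear, so I hand the job in.

```bash
python3 -c "
from h import *
print(manip.sign_off(),manip.get_time())"
```

```text
the job is handed in; nothing more can be done
the job is handed in; nothing more can be done
```

The job is handed in (no verdict came back): the panel lies face down and lengthwise on the bed, its centre measured about 89 mm in front of the press origin, the foot by camera resting on its back (rail about 0.020 m, though within a few mm of the 0.024 limit), and no bystander was touched.

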